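# Set out the record desk for booking in

## Task

Set out the record desk, with left meaning left as seen from the robot: lay the stamp-pad tin to the left of the register and the stapler to the left of the tin, so that the tin lies between register and stapler, both lying lengthwise along the register's long left edge and opposite the middle of that edge, with a gap of about 30 mm between register and tin and again between tin and stapler. Stand the rubber stamp upright in the middle of the tin, and put the brass paperweight in the middle of the small pile of paper slips (not on the card tray). Leave the white tub and the desk brush where they are.

Things in the scene. Friction and masses are not known exactly. Their poses are not given: they have to be found in the camera images.
- register: closed burgundy hardback register lying flat, fixed to the desk, 170 long (its x) by 120 wide (its y) by 18 mm thick, a paper label on the cover. Origin: centre of its underside, on the desk. x points away from the robot along its long edges, y to its left edge (60 mm from the origin), turned at most about 9 degrees
- slips: small neat pile of ruled paper slips, fixed, 140 (its x) by 100 (its y) by 24 mm high, flat top. Origin: centre of its underside, on the desk
- card_tray: open wooden tray of upright index cards, fixed, a bystander: 150 (its x) by 100 (its y) mm, walls 55 mm high, the cards about level with them. Origin: centre of its underside. It and the slips stand one to the left and one to the right of the register, either way round
- stamp_pad: closed flat steel tin, loose, 90 (its x, long) by 56 (its y) by 18 mm high, flat top, 0.06-0.12 kg; alike both ways round; a clasp sticks out 3 mm at one end. Origin: centre of its underside; grip it across the 56 mm
- stapler: black desk stapler, loose, standing on its base, 130 long (its x) by 34 wide (its y) at the base, 48 mm high at the top; its upper arm is 30 mm wide from about 28 to 48 mm above the desk, with a narrower steel part below. 0.16-0.3 kg. Either end may face away from the robot. Origin: centre of its underside
- stamp: rubber hand stamp standing upright, loose, 74 mm high, 0.04-0.08 kg: rectangular foot 52 (its x) by 32 (its y) by 16 mm high with a turned wooden handle on its middle, 14 mm thick at 34 mm height, round grip 28 mm in diameter at 58 mm height. Which way its foot is turned on the tin does not matter. Origin: centre of its underside
- paperweight: round turned brass paperweight, loose, upright, 50 mm diameter base, 42 mm high, 0.18-0.35 kg, neck of 24 mm diameter at 26 mm height under a round knob 30 mm in diameter from 31 to 38 mm height. Origin: centre of its underside
- tub: small white tub with lid, a loose bystander, 52 mm diameter, 55 mm high. Origin: centre of its underside
- desk_brush: wooden desk brush with pale bristles, a loose bystander, lying flat, about 250 mm long (its x) by 75 mm (its y), 24 mm high. Origin: near its middle, on the desk
Not all that is in view belongs to the job. What is shaped like the paperweight but pink is not meant. There is more than one size of the slips; the job needs the smaller.

How it is judged:
By the outcome, as a careful person would: the job done as asked, in the order asked, and still so for the second after the job is handed in, with the robot touching nothing.
It also fails if it takes over 115 s, if anything falls off the work surface, if the arm or the gripper's body presses on something with over 40 N, if the wrist force passes 120 N, or if a joint passes its speed limit or range.

## Robot

A 6-joint arm with a two-finger parallel gripper is mounted at the origin on the work surface. World frame = base frame: x ahead of the robot, y to its left, z up, the work surface at z = 0. Lengths are in m, angles in rad, forces in N, time in s.
With the tool pointing down it reaches from about 0.3 to 0.875 m from the base axis. Payload 6.4 kg.
Tool frame: the origin (TCP) lies between the finger pads; the fingertips stand 8 mm ahead of it and the grasp point (between the pads) lies 11 mm behind it; z points along the fingers, x is the direction in which the jaws open and shut, and the axes are right-handed (so a half turn about z gives the same grasp; the last joint's range is limited). The gripper opens to 85 mm and grips with 20 to 120 N. Pads are 22 mm wide; open, the fingers measure 114 mm over their backs; the gripper's body (76 mm by 85 mm) begins 54 mm behind the grasp point. The pads swing forward as they close: fully open they stand 13 mm farther back than shut.
Start: joints at [-1.47, 0.181, 1.607, -0, 1.354, -0.206], TCP at [0.174, -0.548, 0.239] pointing down, gripper open.
Joint ranges: [-2.99, 2.99], [-0.89, 2.07], [0.3, 2.58], [-1.14, 4.28], [0, 2.63], [-3.12, 3.12]. Speed limits (rad/s): [2.57, 2.57, 3.01, 3.14, 3.14, 3.14].

## Interface

Orientations are given as a unit quaternion [w, x, y, z].
In Python, from bench import ctrl gives the robot as it stands.
- The arm moves only by the tool drive_tool, never from a script. Its argument "commands" is a list of rows, each an object of numbers: "gripper": the closure, from 0 (fully open) to 1 (shut); "dx", "dy", "dz": the shift along the tool's x, y, z in cm; "turn": the turn about the tool's z in degrees. A call has 1 to 20 rows; each row is the pose to reach, as a shift and turn from the pose commanded when the call began, along the tool's axes at that moment; what a row does not reach only later rows make up. A row lasts 1/8 s, in which the tool goes at most 62.5 mm and 10.7 degrees, less where a joint would pass 70% of its speed; a pose out of reach is approached as far as the arm can. A call with a gripper value outside its range is refused whole. The fingers move at their own pace and stop on an object; the grip force is fixed at half the most. Time passes only in rows, so rows that repeat a pose let the fingers close. It gives the time, the measured TCP pose, the force and the opening at its end, in the units of the state.
- ctrl.get_obs(): the state, without advancing time (a new reading comes with each control period).
- ctrl.camera(name): name is "scene" or "top" or "wrist"; returns a dict with "image" (420x560x3 uint8, red, green, blue), "mtx" (3x3 intrinsics, pixels), "R" (3x3) and "t" (3): a world point X has camera coordinates R X + t. Camera axes: x right, y down, z forward; pixel columns grow to the right and rows downward; lengths in m; the calibration is good to about 2 mm. A picture is of the moment at which its call begins. There is no depth.
- ctrl.hand_in(): hands the job in, once; it reports no verdict.
The state is a dict: "time_s": time; "q": joint angles; "dq": joint speeds; "joint_efforts": joint torques, N m; "eef_pos": TCP position; "eef_rot": TCP orientation; "wrist_force": force on the tool from outside, world axes, zero at the start; "torque": the same for the moment, N m; "opening": opening from 0.0 (shut) to 1.0 (fully open).
Only numpy, scipy, OpenCV 4.12 (cv2) and the standard library are available. Lean on these libraries where they do the work, as an engineer would, in place of code of your own. Each camera call takes 0.05 s, during which the arm holds its last target.

## Working session

There is one attempt and no reset: what is moved stays moved. The work goes in short steps, Python scripts to look and compute and a tool call to move; the robot and the scene stay as the last step left them, time stands still between calls to the robot, and variables do not carry over. Pictures are saved under pics/ and viewed, and the job is handed in when it is done.

Besides the shell and the picture viewer there is one more tool, called by a JSON object that holds its "method" and its "body". drive_tool: Moves the arm, as the interface text tells. Its arguments: {"type":"object","properties":{"commands":{"type":"array","items":{"type":"object","properties":{"gripper":{"type":"number"},"dx":{"type":"number"},"dy":{"type":"number"},"dz":{"type":"number"},"turn":{"type":"number"}}}}},"required":["commands"]}

```bash
ls; mkdir -p pics
cat > h.py <<'E'
import numpy as np,cv2,pickle
from bench import ctrl
def snap(name,fn):
    c=ctrl.camera(name); cv2.imwrite('pics/%s.png'%fn,c['image'][:,:,::-1]); pickle.dump({k:np.array(v) if k!='x' else v for k,v in c.items() if k in('image','mtx','R','t')},open('pics/%s.pkl'%fn,'wb')); return c
def load(fn): return pickle.load(open('pics/%s.pkl'%fn,'rb'))
def ray(c,uv,z):
    uv=np.atleast_2d(uv).astype(float); C=-c['R'].T@c['t']
    d=np.c_[uv,np.ones(len(uv))]@np.linalg.inv(c['mtx']).T@c['R']
    return C+d*((z-C[2])/d[:,2])[:,None]
def proj(c,X):
    X=np.atleast_2d(X); p=(X@c['R'].T+c['t'])@c['mtx'].T; return p[:,:2]/p[:,2:]
E
python3 - <<'E'
from h import *
for n in('scene','top','wrist'):
    c=snap(n,n+'0'); print(n,-c['R'].T@c['t'],c['R'][2])
o=ctrl.get_obs();print(o)
E
```

```text
pics
scene [ 1.047481   -0.56398944  0.50400381] [-0.6065234   0.6212586  -0.49615231]
top [0.36918434 0.00163698 1.20231317] [ 0.11573011 -0.01006856 -0.99322966]
wrist [ 0.240949   -0.52679613  0.37202818] [-0.2659143  -0.08289048 -0.96042634]
{'time_s': 0.15, 'q': array([-1.47029102e+00,  1.81395399e-01,  1.60774392e+00,  3.68026798e-06,
        1.35382642e+00, -2.06306530e-01]), 'dq': array([ 0.00043564, -0.00235142, -0.0043863 ,  0.00141839,  0.00143935,
       -0.00075656]), 'joint_efforts': array([ 1.11086421e-03, -4.45261896e+01, -3.51692927e+01, -3.29968407e-04,
        5.84329668e-03, -1.80783832e-05]), 'eef_pos': array([ 0.17363467, -0.54773186,  0.23859367]), 'eef_rot': array([-5.11651210e-04,  8.06851758e-01, -5.90753560e-01, -4.57775545e-04]), 'wrist_force': array([-0.05306138,  0.33953919, -0.21948948]), 'torque': array([ 0.05264489,  0.05341727, -0.0300097 ]), 'opening': 0.9982279650694088}
```

View pics/top0.png

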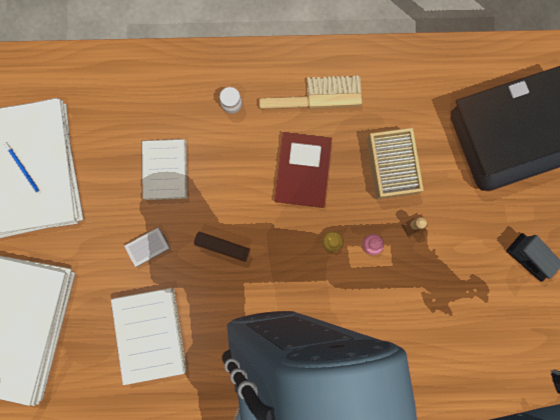

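View pics/scene0.png

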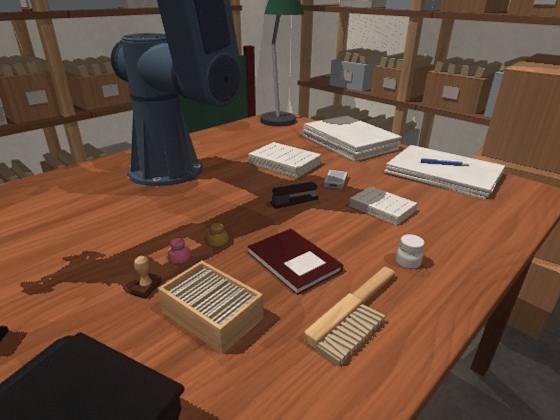

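View pics/wrist0.png

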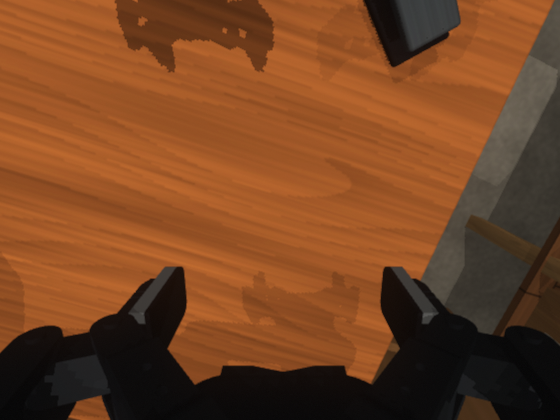

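Run:
```python
from h import *
im=cv2.imread('pics/top0.png')
crop=im[120:280,110:440]
hs=cv2.cvtColor(crop,cv2.COLOR_BGR2HSV); hs[:,:,2]=np.clip(hs[:,:,2].astype(float)**.7*255**.3,0,255); 
b=cv2.resize(cv2.cvtColor(hs,cv2.COLOR_HSV2BGR),None,fx=2.4,fy=2.4,interpolation=cv2.INTER_CUBIC)
cv2.imwrite('pics/crop0.png',b)
```

```text
(no output)
```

View pics/crop0.png

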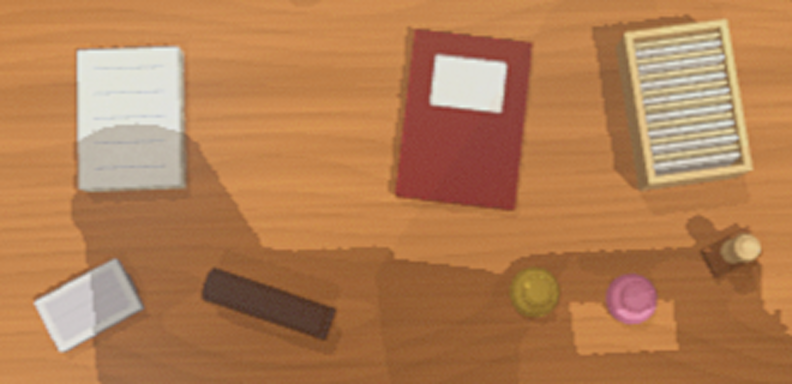

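Two paperweight shapes: olive-brass (333,242) and pink (374,245); the brass one is meant. Two ruled piles: (164,169) is small and (148,335) is larger; the smaller is meant, standing left of the register opposite the tray. The crop confirms both. Next I measure.

```bash
cat > seg.py <<'E'
from h import *
def rectseg(c,roi,fn,z,up=4):
    u0,v0,u1,v1=roi
    im=cv2.resize(np.ascontiguousarray(c['image'][v0:v1,u0:u1]),None,fx=up,fy=up,interpolation=cv2.INTER_CUBIC)
    m=fn(cv2.cvtColor(im,cv2.COLOR_RGB2HSV).astype(int),cv2.cvtColor(im,cv2.COLOR_RGB2LAB).astype(int)).astype(np.uint8)*255
    m=cv2.morphologyEx(m,cv2.MORPH_OPEN,np.ones((5,5)));m=cv2.morphologyEx(m,cv2.MORPH_CLOSE,np.ones((9,9)))
    cs,_=cv2.findContours(m,cv2.RETR_EXTERNAL,cv2.CHAIN_APPROX_NONE)
    k=max(cs,key=cv2.contourArea).reshape(-1,2)
    uv=(k+.5)/up-.5+[u0,v0]
    P=ray(c,uv,z)[:,:2]
    r=cv2.minAreaRect((P*1000).astype(np.float32))
    (cx,cy),(w,h),a=r
    if w<h: a+=90; w,h=h,w
    a=(a+90)%180-90
    return np.round([cx,cy,w,h,a],1),uv,m
E
python3 - <<'E'
from seg import *
c=load('top0')
out=[]
def go(n,roi,fn,z):
    r,uv,m=rectseg(c,roi,fn,z); print(n,r,uv.min(0),uv.max(0)); out.append(cv2.resize(m,(200,200)))
white=lambda h,l:(h[...,1]<75)&(h[...,2]>60)
go('reg',(265,120,340,215),lambda h,l:((h[...,0]<4)|(h[...,0]>165))&(h[...,1]>120)|(h[...,1]<60),.018)
go('slips',(132,130,196,208),white,.024)
go('bigslips',(100,280,196,395),white,.024)
go('tray',(360,120,430,205),lambda h,l:(h[...,0]>13)&(h[...,2]>120)&(h[...,1]<150)|(h[...,1]<60),.055)
go('tin',(118,222,175,272),white,.018)
go('stapler',(185,222,260,272),lambda h,l:(h[...,2]<50),.048)
go('brass',(315,225,352,258),lambda h,l:(h[...,0]>20)&(h[...,1]>120),.008)
cv2.imwrite('pics/m0.png',np.hstack(out[:4]));cv2.imwrite('pics/m1.png',np.hstack(out[4:]))
for p in [(418,224),(412,229),(333,242)]: print(p,c['image'][p[1],p[0]],ray(c,p,.06))
E
```

```text
reg [589.8 -61.3 146.8 116.3  -8.3] [275.125 142.375] [328.875 206.125]
slips [607.7 267.5 143.6 105.9   0.8] [141.625 138.875] [186.625 199.125]
bigslips [221.9 302.3 196.7 148.2   9. ] [110.625 287.625] [185.875 384.625]
tray [ 603.5 -276.2  160.2  110.6    5.9] [369.125 126.875] [423.625 199.375]
tin [424.6 308.5  94.1  59.5 -62.8] [123.875 227.625] [169.125 266.125]Traceback (most recent call last):
  File "<stdin>", line 12, in <module>
  File "<stdin>", line 5, in go
  File "seg.py", line 8, in rectseg
    k=max(cs,key=cv2.contourArea).reshape(-1,2)
      ~~~^^^^^^^^^^^^^^^^^^^^^^^^
ValueError: max() iterable argument is empty
```

Run:
```python
from seg import *
c=load('top0'); hsv=cv2.cvtColor(c['image'],cv2.COLOR_RGB2HSV)
for p in [(303,200),(310,137),(295,137),(285,160),(270,170),(340,170),(305,125),(222,247),(200,240),(245,260),(215,262),(240,240),(333,242),(330,250),(340,235),(322,232),(350,230)]: print(p,hsv[p[1],p[0]])
```

```text
(303, 200) [  3 165 108]
(310, 137) [  4 147 116]
(295, 137) [  4 147 118]
(285, 160) [  4 155 115]
(270, 170) [ 14 153 185]
(340, 170) [ 14 152 173]
(305, 125) [ 14 152 181]
(222, 247) [  9 103  57]
(200, 240) [ 10 106  58]
(245, 260) [  9 127  54]
(215, 262) [ 13 164 123]
(240, 240) [ 12 165 119]
(333, 242) [ 21 168 144]
(330, 250) [ 19 168 102]
(340, 235) [ 19 175 108]
(322, 232) [ 12 165 116]
(350, 230) [ 14 162 126]
```

Run:
```python
from seg import *
c=load('top0')
out=[]
def go(n,roi,fn,z):
    r,uv,m=rectseg(c,roi,fn,z); print(n,r,uv.min(0),uv.max(0)); out.append(cv2.resize(m,(200,200)))
    return uv
white=lambda h,l:(h[...,1]<75)&(h[...,2]>60)
go('reg',(265,120,340,215),lambda h,l:((h[...,0]<8)|(h[...,0]>165))&(h[...,1]>120)&(h[...,2]>85)|(h[...,1]<80),.018)
go('slips',(132,130,196,208),white,.024)
go('tray',(360,120,430,205),lambda h,l:(h[...,0]>13)&(h[...,2]>120)&(h[...,1]<140)|(h[...,1]<60),.055)
go('tin',(118,222,175,272),white,.018)
go('stapler',(185,222,260,272),lambda h,l:(h[...,2]<85)&(h[...,1]<150),.048)
uv=go('brass',(315,225,352,258),lambda h,l:(h[...,0]>15)&(h[...,1]>120),.006)
print(cv2.minEnclosingCircle((ray(c,uv,.006)[:,:2]*1000).astype(np.float32)))
uv=go('knob',(400,210,435,235),lambda h,l:(h[...,0]>14)&(h[...,2]>140),.058)
print(cv2.minEnclosingCircle((ray(c,uv,.058)[:,:2]*1000).astype(np.float32)))
cv2.imwrite('pics/m0.png',np.hstack(out[:4]));cv2.imwrite('pics/m1.png',np.hstack(out[4:]))
b=cv2.resize(c['image'][205:245,395:440,::-1],None,fx=12,fy=12,interpolation=cv2.INTER_CUBIC); cv2.imwrite('pics/st.png',cv2.convertScaleAbs(b,alpha=1.8))
```

```text
reg [600.2 -62.7 170.6 119.2  -8.3] [274.375 132.125] [330.625 206.625]
slips [607.7 267.5 143.6 105.9   0.8] [141.625 138.875] [186.625 199.125]
tray [ 603.7 -276.4  158.3  108.     6.2] [369.125 127.125] [423.375 198.875]
tin [424.6 308.5  94.1  59.5 -62.8] [123.875 227.625] [169.125 266.125]
stapler [420.5 131.2 127.1  32.9  70.4] [193.875 231.625] [248.875 260.625]
brass [ 427.5 -127.6   49.9   49.9   -2.2] [321.625 230.625] [342.625 251.625]
((427.1761474609375, -127.72738647460938), 25.74883270263672)
knob [ 462.3 -327.2   25.8   24.1   88.6] [415.625 217.375] [426.875 227.875]
((462.5164794921875, -327.2684326171875), 13.21406078338623)
```

View pics/m0.png

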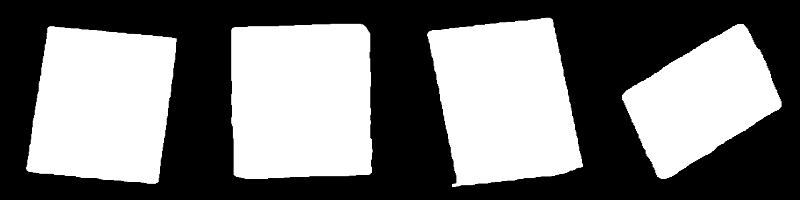

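View pics/m1.png

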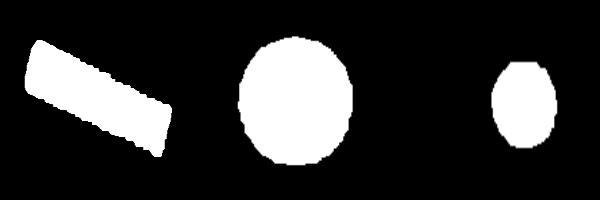

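View pics/st.png

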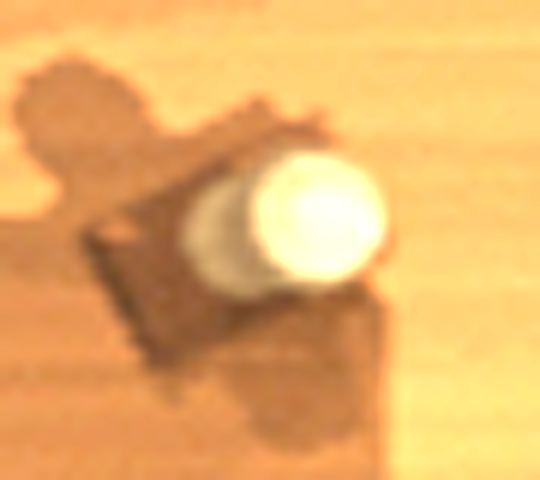

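The register, slips, tin, stapler, brass paperweight and stamp are all located. I go over the tin first and refine its pose with the wrist camera.

```bash
cat >> h.py <<'E'
def pose():
    o=ctrl.get_obs(); w,x,y,z=o['eef_rot']
    from scipy.spatial.transform import Rotation as R
    return o,np.array(o['eef_pos']),R.from_quat([x,y,z,w]).as_matrix()
def plan(*tg):
    "targets (x mm,y mm,z mm,heading deg) -> rows"
    o,p,M=pose(); h0=np.degrees(np.arctan2(M[1,0],M[0,0]))
    print('t',round(o['time_s'],2),'tcp',np.round(p*1000,1),'head',round(h0,1),'open',round(o['opening'],3),'F',np.round(o['wrist_force'],1))
    for t in tg:
        d=M.T@(np.array(t[:3])/1000-p)*100
        tr=(h0-t[3]+180)%360-180
        print(t,'-> dx %.2f dy %.2f dz %.2f turn %.1f'%(*d,tr))
E
python3 - <<'E'
from h import *
plan((380,-200,239,-20),(424,309,200,27.2))
E
```

```text
t 0.15 tcp [ 173.6 -547.7  238.6] head -72.4 open 0.998 F [-0.1  0.3 -0.2]
(380, -200, 239, -20) -> dx -26.92 dy -30.18 dz 0.00 turn -52.4
(424, 309, 200, 27.2) -> dx -74.11 dy -49.74 dz 3.97 turn -99.6
```

{"method": "drive_tool", "body": {"commands": [{"dx": -26.9, "dy": -30.2, "dz": 0, "turn": -52}, {"dx": -26.9, "dy": -30.2, "dz": 0, "turn": -52}, {"dx": -26.9, "dy": -30.2, "dz": 0, "turn": -52}, {"dx": -26.9, "dy": -30.2, "dz": 0, "turn": -52}, {"dx": -26.9, "dy": -30.2, "dz": 0, "turn": -52}, {"dx": -26.9, "dy": -30.2, "dz": 0, "turn": -52}, {"dx": -74.1, "dy": -49.7, "dz": 4, "turn": -99.6}, {"dx": -74.1, "dy": -49.7, "dz": 4, "turn": -99.6}, {"dx": -74.1, "dy": -49.7, "dz": 4, "turn": -99.6}, {"dx": -74.1, "dy": -49.7, "dz": 4, "turn": -99.6}, {"dx": -74.1, "dy": -49.7, "dz": 4, "turn": -99.6}, {"dx": -74.1, "dy": -49.7, "dz": 4, "turn": -99.6}, {"dx": -74.1, "dy": -49.7, "dz": 4, "turn": -99.6}, {"dx": -74.1, "dy": -49.7, "dz": 4, "turn": -99.6}, {"dx": -74.1, "dy": -49.7, "dz": 4, "turn": -99.6}, {"dx": -74.1, "dy": -49.7, "dz": 4, "turn": -99.6}, {"dx": -74.1, "dy": -49.7, "dz": 4, "turn": -99.6}, {"dx": -74.1, "dy": -49.7, "dz": 4, "turn": -99.6}]}}

```text
invalid input at $.commands[0]: expected keys gripper, dx, dy, dz, turn
```

Run:
```python
from h import *
c=snap('wrist','w1'); plan((424,309,7,27.2))
print(proj(c,[[.4246,.3085,.018]]))
```

```text
t 0.2 tcp [ 173.6 -547.8  238.7] head -72.4 open 1.007 F [-0.4  0.2  0.1]
(424, 309, 7, 27.2) -> dx -74.09 dy -49.74 dz 23.27 turn -99.6
[[-821.96974002 -547.654212  ]]
```

View pics/w1.png

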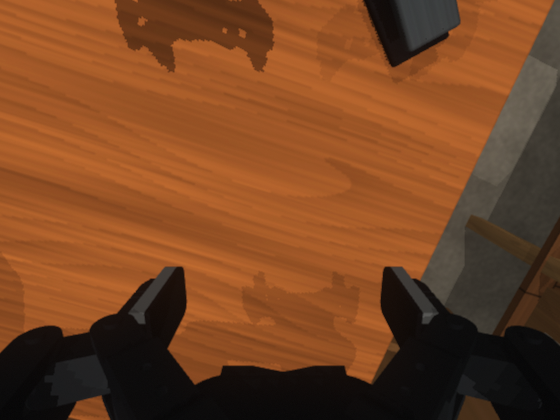

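The move was refused because every row needs all five keys, so the view is unchanged. I resend it with the gripper value.

{"method": "drive_tool", "body": {"commands": [{"gripper": 0, "dx": -26.9, "dy": -30.2, "dz": 0, "turn": -52}, {"gripper": 0, "dx": -26.9, "dy": -30.2, "dz": 0, "turn": -52}, {"gripper": 0, "dx": -26.9, "dy": -30.2, "dz": 0, "turn": -52}, {"gripper": 0, "dx": -26.9, "dy": -30.2, "dz": 0, "turn": -52}, {"gripper": 0, "dx": -26.9, "dy": -30.2, "dz": 0, "turn": -52}, {"gripper": 0, "dx": -26.9, "dy": -30.2, "dz": 0, "turn": -52}, {"gripper": 0, "dx": -74.1, "dy": -49.7, "dz": 4, "turn": -99.6}, {"gripper": 0, "dx": -74.1, "dy": -49.7, "dz": 4, "turn": -99.6}, {"gripper": 0, "dx": -74.1, "dy": -49.7, "dz": 4, "turn": -99.6}, {"gripper": 0, "dx": -74.1, "dy": -49.7, "dz": 4, "turn": -99.6}, {"gripper": 0, "dx": -74.1, "dy": -49.7, "dz": 4, "turn": -99.6}, {"gripper": 0, "dx": -74.1, "dy": -49.7, "dz": 4, "turn": -99.6}, {"gripper": 0, "dx": -74.1, "dy": -49.7, "dz": 4, "turn": -99.6}, {"gripper": 0, "dx": -74.1, "dy": -49.7, "dz": 4, "turn": -99.6}, {"gripper": 0, "dx": -74.1, "dy": -49.7, "dz": 4, "turn": -99.6}, {"gripper": 0, "dx": -74.1, "dy": -49.7, "dz": 4, "turn": -99.6}, {"gripper": 0, "dx": -74.1, "dy": -49.7, "dz": 4, "turn": -99.6}, {"gripper": 0, "dx": -74.1, "dy": -49.7, "dz": 4, "turn": -99.6}]}}

```text
time_s: 2.45
eef_pos: [0.4238, 0.3073, 0.1994]
eef_rot: [0.0, 0.972, 0.234, -0.0]
wrist_force: [-0.5, 0.3, 0.6]
opening: 0.999
```

Run:
```python
from h import *
c=snap('wrist','w2'); plan((424,309,7,27.2))
print(proj(c,[[.4246,.3085,.018]]))
```

```text
t 2.5 tcp [423.9 307.3 199.5] head 27.1 open 0.999 F [-0.5  0.4  0.2]
(424, 309, 7, 27.2) -> dx 0.08 dy -0.15 dz 19.25 turn -0.1
[[284.74741138 190.54145331]]
```

View pics/w2.png

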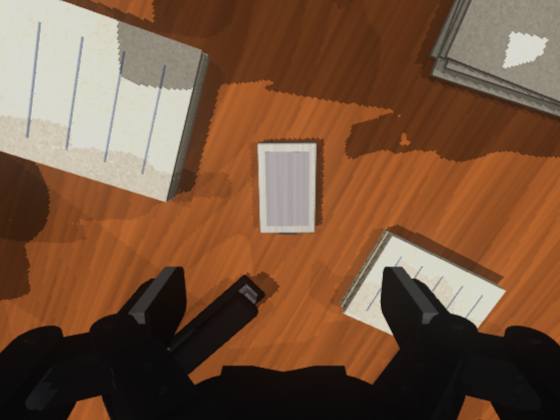

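Run:
```python
from seg import *
c=load('w2')
r,uv,m=rectseg(c,(240,125,335,250),lambda h,l:(h[...,1]<80)&(h[...,2]>70),.018)
print(r,uv.min(0),uv.max(0)); cx,cy=r[:2]
print(proj(c,[[.4239,.3073,.018]]))
plan((cx,cy,60,r[4]+90),(cx,cy,7,r[4]+90))
```

```text
[425.9 310.5  91.1  55.7 -62.4] [257.125 141.375] [316.125 233.375]
[[283.54448612 191.29507548]]
t 2.5 tcp [423.9 307.3 199.5] head 27.1 open 0.999 F [-0.5  0.4  0.2]
(np.float64(425.9), np.float64(310.5), 60, np.float64(27.6)) -> dx 0.32 dy -0.19 dz 13.95 turn -0.5
(np.float64(425.9), np.float64(310.5), 7, np.float64(27.6)) -> dx 0.32 dy -0.19 dz 19.25 turn -0.5
```

The wrist view shows the tin centred at (287,187), with its clasp at the lower end and nothing within finger reach. I descend and grip.

{"method": "drive_tool", "body": {"commands": [{"gripper": 0, "dx": 0.32, "dy": -0.2, "dz": 6, "turn": -0.5}, {"gripper": 0, "dx": 0.32, "dy": -0.2, "dz": 12, "turn": -0.5}, {"gripper": 0, "dx": 0.32, "dy": -0.2, "dz": 16, "turn": -0.5}, {"gripper": 0, "dx": 0.32, "dy": -0.2, "dz": 18, "turn": -0.5}, {"gripper": 0, "dx": 0.32, "dy": -0.2, "dz": 19, "turn": -0.5}, {"gripper": 0, "dx": 0.32, "dy": -0.2, "dz": 19.2, "turn": -0.5}, {"gripper": 0, "dx": 0.32, "dy": -0.2, "dz": 19.2, "turn": -0.5}, {"gripper": 1, "dx": 0.32, "dy": -0.2, "dz": 19.2, "turn": -0.5}, {"gripper": 1, "dx": 0.32, "dy": -0.2, "dz": 19.2, "turn": -0.5}, {"gripper": 1, "dx": 0.32, "dy": -0.2, "dz": 19.2, "turn": -0.5}, {"gripper": 1, "dx": 0.32, "dy": -0.2, "dz": 19.2, "turn": -0.5}, {"gripper": 1, "dx": 0.32, "dy": -0.2, "dz": 19.2, "turn": -0.5}, {"gripper": 1, "dx": 0.32, "dy": -0.2, "dz": 19.2, "turn": -0.5}, {"gripper": 1, "dx": 0.32, "dy": -0.2, "dz": 19.2, "turn": -0.5}]}}

```text
time_s: 4.25
eef_pos: [0.4265, 0.3121, 0.0085]
eef_rot: [-0.0, 0.971, 0.239, 0.001]
wrist_force: [-0.1, -0.2, 5.6]
opening: 0.638
```

Run:
```python
from h import *
plan((425.9,310.5,110,27.6),(617.2,54.1,110,81.7))
```

```text
t 4.25 tcp [426.5 312.1   8.5] head 27.7 open 0.638 F [-0.1 -0.2  5.6]
(425.9, 310.5, 110, 27.6) -> dx -0.11 dy 0.11 dz -10.15 turn 0.1
(617.2, 54.1, 110, 81.7) -> dx 4.92 dy 31.71 dz -10.14 turn -54.0
```

Tin gripped (opening 54 mm) with light tip contact at the desk. I lift and carry it.

{"method": "drive_tool", "body": {"commands": [{"gripper": 1, "dx": 0, "dy": 0, "dz": -3, "turn": 0}, {"gripper": 1, "dx": 0, "dy": 0, "dz": -8, "turn": 0}, {"gripper": 1, "dx": 4.9, "dy": 31.6, "dz": -8, "turn": -54}, {"gripper": 1, "dx": 4.9, "dy": 31.6, "dz": -8, "turn": -54}, {"gripper": 1, "dx": 4.9, "dy": 31.6, "dz": -8, "turn": -54}, {"gripper": 1, "dx": 4.9, "dy": 31.6, "dz": -8, "turn": -54}, {"gripper": 1, "dx": 4.9, "dy": 31.6, "dz": -8, "turn": -54}, {"gripper": 1, "dx": 4.9, "dy": 31.6, "dz": -8, "turn": -54}, {"gripper": 1, "dx": 4.9, "dy": 31.6, "dz": -8, "turn": -54}, {"gripper": 1, "dx": 4.9, "dy": 31.6, "dz": -8, "turn": -54}, {"gripper": 1, "dx": 4.9, "dy": 31.6, "dz": -8, "turn": -54}, {"gripper": 1, "dx": 4.9, "dy": 31.6, "dz": -8, "turn": -54}]}}

```text
time_s: 5.75
eef_pos: [0.6153, 0.0556, 0.0874]
eef_rot: [-0.0, 0.756, 0.654, -0.0]
wrist_force: [0.7, -0.1, -0.5]
opening: 0.64
```

Run:
```python
from h import *
c=snap('wrist','w3');c=snap('top','t3'); plan((616.1,54.3,30,81.7),(616.1,54.3,9,81.7))
```

```text
t 5.85 tcp [615.6  55.2  87.4] head 81.7 open 0.637 F [ 0.   0.6 -1.1]
(616.1, 54.3, 30, 81.7) -> dx -0.08 dy 0.07 dz 5.74 turn 0.0
(616.1, 54.3, 9, 81.7) -> dx -0.08 dy 0.07 dz 7.84 turn 0.0
```

View pics/w3.png

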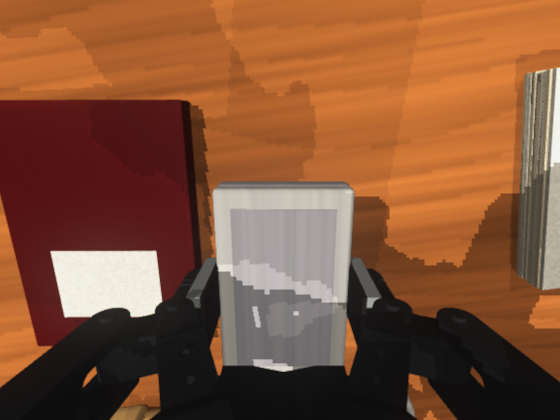

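View pics/t3.png

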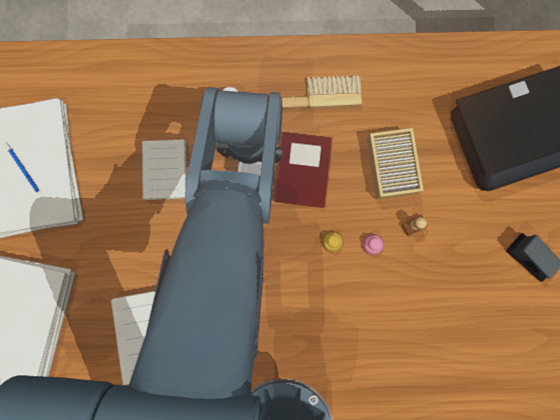

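Run:
```python
from seg import *
c=load('w3')
hs=cv2.cvtColor(c['image'],cv2.COLOR_RGB2HSV).astype(int)
pts=[]
for v in range(112,230,8):
    row=hs[v,150:215]; red=((row[:,0]<8)|(row[:,0]>165))&(row[:,2]>70)
    i=np.where(red)[0]; pts.append((150+i.max() if len(i) else -1,v))
print(pts); P=ray(c,pts,.018)[:,:2]*1000
yd=np.array([np.sin(np.radians(8.3)),np.cos(np.radians(8.3))])
print(np.round((P-[600.2,-62.7])@yd,1)); print(np.degrees(np.arctan2(*(P[-1]-P[0])[::-1])))
# tin top edges at carried height: bottom = TCP-8.5 -> top z
z=.0874-.0085+.018
T=ray(c,[[215,200],[352,200],[228,184],[340,184]],z)[:,:2]*1000; print(T, (T-[600.2,-62.7])@yd, (T-[600.2,-62.7])@[yd[1],-yd[0]])
b=cv2.convertScaleAbs(cv2.resize(c['image'][90:320,150:380,::-1],None,fx=2.5,fy=2.5),alpha=1.5);cv2.imwrite('pics/w3c.png',b)
```

```text
[(np.int64(180), 112), (np.int64(181), 120), (np.int64(182), 128), (np.int64(182), 136), (np.int64(183), 144), (np.int64(184), 152), (np.int64(184), 160), (np.int64(185), 168), (np.int64(185), 176), (np.int64(186), 184), (np.int64(187), 192), (np.int64(188), 200), (np.int64(189), 208), (np.int64(189), 216), (np.int64(190), 224)]
[58.3 58.5 58.7 58.3 58.5 58.7 58.3 58.5 58.1 58.3 58.5 58.7 58.9 58.5
 58.7]
-7.919068690618803
[[571.95947969  34.88024539]
 [579.56681862  87.23326139]
 [566.50748192  41.04059537]
 [572.640866    83.25123879]] [ 92.48147509 145.38430111  97.79027058 140.44418285] [-42.03103666 -42.0608611  -48.31521377 -48.33944018]
```

View pics/w3c.png

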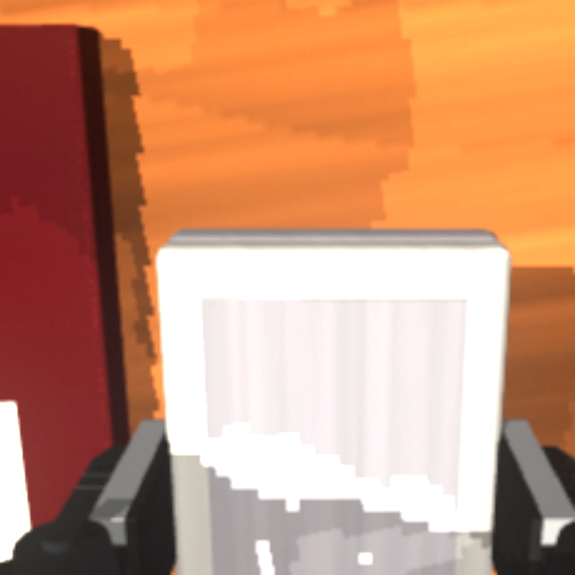

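The carried tin sits square (left edge col 215, right edge col 352), parallel to the register edge (col ~188). I lower, release partly and lift.

{"method": "drive_tool", "body": {"commands": [{"gripper": 1, "dx": -0.08, "dy": 0.07, "dz": 4, "turn": 0}, {"gripper": 1, "dx": -0.08, "dy": 0.07, "dz": 6.5, "turn": 0}, {"gripper": 1, "dx": -0.08, "dy": 0.07, "dz": 7.4, "turn": 0}, {"gripper": 1, "dx": -0.08, "dy": 0.07, "dz": 7.8, "turn": 0}, {"gripper": 1, "dx": -0.08, "dy": 0.07, "dz": 7.8, "turn": 0}, {"gripper": 1, "dx": -0.08, "dy": 0.07, "dz": 7.8, "turn": 0}, {"gripper": 0.2, "dx": -0.08, "dy": 0.07, "dz": 7.8, "turn": 0}, {"gripper": 0.2, "dx": -0.08, "dy": 0.07, "dz": 7.8, "turn": 0}, {"gripper": 0.2, "dx": -0.08, "dy": 0.07, "dz": 7.8, "turn": 0}, {"gripper": 0.2, "dx": -0.08, "dy": 0.07, "dz": 7.8, "turn": 0}, {"gripper": 0.2, "dx": -0.08, "dy": 0.07, "dz": 4, "turn": 0}, {"gripper": 0.2, "dx": -0.08, "dy": 0.07, "dz": -2, "turn": 0}, {"gripper": 0.2, "dx": -0.08, "dy": 0.07, "dz": -8, "turn": 0}, {"gripper": 0.2, "dx": -0.08, "dy": 0.07, "dz": -12, "turn": 0}, {"gripper": 0.2, "dx": -0.08, "dy": 0.07, "dz": -12, "turn": 0}]}}

```text
time_s: 7.72
eef_pos: [0.6189, 0.0534, 0.2123]
eef_rot: [0.003, 0.756, 0.654, 0.003]
wrist_force: [0.3, -0.3, -0.4]
opening: 0.803
```

Run:
```python
from seg import *
c=snap('wrist','w4'); 
r,uv,m=rectseg(c,(200,100,350,300),lambda h,l:(h[...,1]<90)&(h[...,2]>50),.018); print(r,uv.min(0),uv.max(0))
d=np.array(r[:2])-[600.2,-62.7]; a=np.radians(-8.3); print('along',d@[np.cos(a),np.sin(a)],'across',d@[-np.sin(a),np.cos(a)])
plan((420.5,131.2,210,-19.6),(420.5,131.2,210,160.4))
```

```text
[617.7  53.   90.9  56.   -8.3] [254.375 140.125] [311.375 228.625]
along 0.6146888528943667 across 117.01436731279681
t 7.78 tcp [617.4  53.6 209.3] head 81.7 open 0.801 F [-0.  -0.2 -0.6]
(420.5, 131.2, 210, -19.6) -> dx 4.83 dy -20.60 dz -0.15 turn 101.3
(420.5, 131.2, 210, 160.4) -> dx 4.83 dy -20.60 dz -0.15 turn -78.7
```

View pics/w4.png

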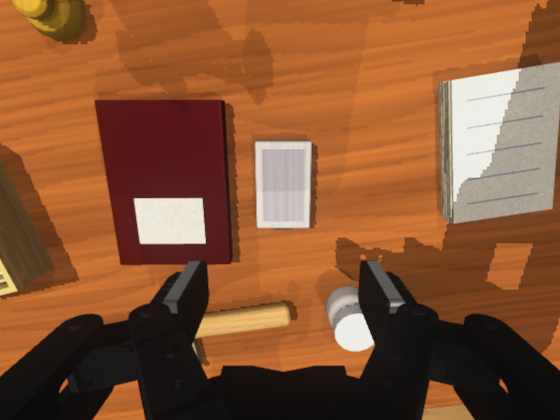

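The tin lies at 0.6 mm along and 29 mm gap from the register edge, parallel to it. Next I look over the stapler.

{"method": "drive_tool", "body": {"commands": [{"gripper": 0.2, "dx": 4.8, "dy": -20.6, "dz": 0, "turn": 101.3}, {"gripper": 0.2, "dx": 4.8, "dy": -20.6, "dz": 0, "turn": 101.3}, {"gripper": 0.2, "dx": 4.8, "dy": -20.6, "dz": 0, "turn": 101.3}, {"gripper": 0.2, "dx": 4.8, "dy": -20.6, "dz": 0, "turn": 101.3}, {"gripper": 0.2, "dx": 4.8, "dy": -20.6, "dz": 0, "turn": 101.3}, {"gripper": 0.2, "dx": 4.8, "dy": -20.6, "dz": 0, "turn": 101.3}, {"gripper": 0.2, "dx": 4.8, "dy": -20.6, "dz": 0, "turn": 101.3}, {"gripper": 0.2, "dx": 4.8, "dy": -20.6, "dz": 0, "turn": 101.3}, {"gripper": 0.2, "dx": 4.8, "dy": -20.6, "dz": 0, "turn": 101.3}, {"gripper": 0.2, "dx": 4.8, "dy": -20.6, "dz": 0, "turn": 101.3}, {"gripper": 0.2, "dx": 4.8, "dy": -20.6, "dz": 0, "turn": 101.3}, {"gripper": 0.2, "dx": 4.8, "dy": -20.6, "dz": 0, "turn": 101.3}, {"gripper": 0.2, "dx": 4.8, "dy": -20.6, "dz": 0, "turn": 101.3}]}}

```text
time_s: 9.4
eef_pos: [0.4193, 0.1309, 0.2069]
eef_rot: [0.0, 0.985, -0.17, -0.0]
wrist_force: [-0.7, 0.4, 1.0]
opening: 0.8
```

Run:
```python
from seg import *
c=snap('wrist','w5'); 
for z in (.048,.0):
  r,uv,m=rectseg(c,(200,80,360,300),lambda h,l:(h[...,2]<60)&(h[...,1]<140),z); print(r,uv.min(0),uv.max(0))
plan((420.5,131.2,27,-19.6))
b=cv2.convertScaleAbs(cv2.resize(c['image'][60:340,130:430,::-1],None,fx=2.1,fy=2.1),alpha=2.2);cv2.imwrite('pics/w5c.png',b)
```

```text
[423.9 137.4 122.4  27.9  70.1] [269.875 117.625] [301.875 251.125]
[420.7 127.5 142.4  32.5  70.1] [269.875 117.625] [301.875 251.125]
t 9.45 tcp [419.4 130.9 207.1] head -19.6 open 0.801 F [-0.2 -0.2 -0.2]
(420.5, 131.2, 27, -19.6) -> dx 0.11 dy -0.07 dz 18.01 turn 0.0
```

View pics/w5c.png

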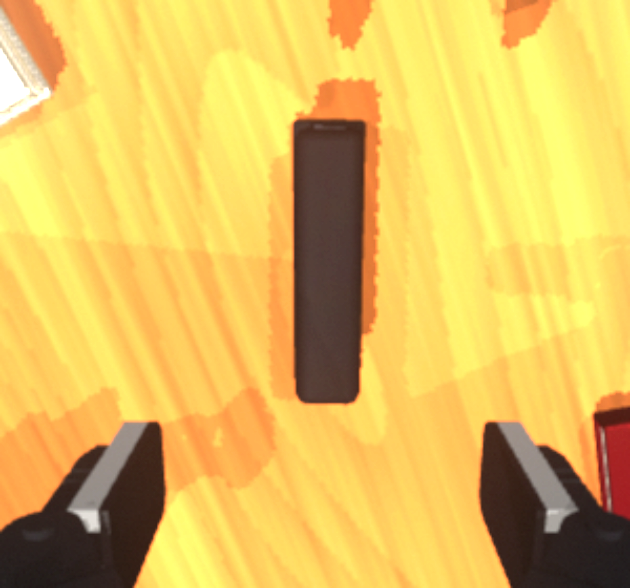

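Run:
```python
from seg import *
f=lambda h,l:(h[...,2]<60)&(h[...,1]<140)
f2=lambda h,l:(h[...,2]<85)&(h[...,1]<150)
a=np.radians(70.2); L=np.array([np.cos(a),np.sin(a)]); W=np.array([-np.sin(a),np.cos(a)])
for nm,c,roi,fn in(('w',load('w5'),(200,80,360,300),f),('t',load('top0'),(185,222,260,272),f2)):
  C=-c['R'].T@c['t']; print(nm,'cam along',(C[:2]*1000)@L,'across',(C[:2]*1000)@W,C[2])
  for z in(0,.01,.03,.048):
    r,uv,m=rectseg(c,roi,fn,z); P=ray(c,uv,z)[:,:2]*1000; s=P@L;w=P@W
    lo=w[s<s.min()+20];hi=w[s>s.max()-20]
    print(z,'along',s.min().round(1),s.max().round(1),'across lo',lo.min().round(1),lo.max().round(1),'hi',hi.min().round(1),hi.max().round(1))
print(np.array([420.5,131.2])@L,np.array([420.5,131.2])@W)
```

```text
w cam along 335.7386848832347 across -349.71070459795726 0.3404384559567847
0 along 191.3 333.8 across lo -368.8 -337.0 hi -368.7 -336.6
0.01 along 195.6 333.8 across lo -368.2 -337.4 hi -368.2 -337.0
0.03 along 204.0 333.9 across lo -367.1 -338.2 hi -367.1 -337.8
0.048 along 211.7 334.0 across lo -366.1 -338.8 hi -366.1 -338.5
t cam along 126.59693378010674 across -346.80393770104456 1.2023131651697057
0 along 205.5 337.9 across lo -367.7 -334.5 hi -368.2 -334.2
0.01 along 204.8 336.1 across lo -367.5 -334.6 hi -368.0 -334.4
0.03 along 203.5 332.6 across lo -367.2 -334.8 hi -367.6 -334.6
0.048 along 202.3 329.4 across lo -366.9 -335.0 hi -367.3 -334.7
265.88285234993936 -351.19794820906964
```

The stapler shows as a dark upright bar at cols 270–302, rows 118–251. Both views put its centre at about (422, 134) mm. I grip it by the upper arm.

{"method": "drive_tool", "body": {"commands": [{"gripper": 0.2, "dx": 0.08, "dy": -0.4, "dz": 6, "turn": 0}, {"gripper": 0.2, "dx": 0.08, "dy": -0.4, "dz": 12, "turn": 0}, {"gripper": 0.2, "dx": 0.08, "dy": -0.4, "dz": 16, "turn": 0}, {"gripper": 0.2, "dx": 0.08, "dy": -0.4, "dz": 17.8, "turn": 0}, {"gripper": 0.2, "dx": 0.08, "dy": -0.4, "dz": 18, "turn": 0}, {"gripper": 0.2, "dx": 0.08, "dy": -0.4, "dz": 18, "turn": 0}, {"gripper": 1, "dx": 0.08, "dy": -0.4, "dz": 18, "turn": 0}, {"gripper": 1, "dx": 0.08, "dy": -0.4, "dz": 18, "turn": 0}, {"gripper": 1, "dx": 0.08, "dy": -0.4, "dz": 18, "turn": 0}, {"gripper": 1, "dx": 0.08, "dy": -0.4, "dz": 18, "turn": 0}, {"gripper": 1, "dx": 0.08, "dy": -0.4, "dz": 18, "turn": 0}, {"gripper": 1, "dx": 0.08, "dy": -0.4, "dz": 18, "turn": 0}, {"gripper": 1, "dx": 0.08, "dy": -0.4, "dz": 18, "turn": 0}, {"gripper": 1, "dx": 0.08, "dy": -0.4, "dz": 18, "turn": 0}]}}

```text
time_s: 11.2
eef_pos: [0.4225, 0.1345, 0.0283]
eef_rot: [-0.0, 0.985, -0.17, 0.001]
wrist_force: [-0.4, -0.5, 6.8]
opening: 0.34
```

Run:
```python
from h import *
plan((422.5,134.4,110,-19.6),(628.1,128.3,110,-98.3))
```

```text
t 11.2 tcp [422.5 134.5  28.3] head -19.6 open 0.34 F [-0.4 -0.5  6.8]
(422.5, 134.4, 110, -19.6) -> dx 0.02 dy -0.00 dz -8.17 turn -0.0
(628.1, 128.3, 110, -98.3) -> dx 19.59 dy -6.33 dz -8.13 turn 78.7
```

{"method": "drive_tool", "body": {"commands": [{"gripper": 1, "dx": 0, "dy": 0, "dz": -3, "turn": 0}, {"gripper": 1, "dx": 0, "dy": 0, "dz": -7, "turn": 0}, {"gripper": 1, "dx": 19.6, "dy": -6.3, "dz": -7, "turn": 78.7}, {"gripper": 1, "dx": 19.6, "dy": -6.3, "dz": -7, "turn": 78.7}, {"gripper": 1, "dx": 19.6, "dy": -6.3, "dz": -7, "turn": 78.7}, {"gripper": 1, "dx": 19.6, "dy": -6.3, "dz": -7, "turn": 78.7}, {"gripper": 1, "dx": 19.6, "dy": -6.3, "dz": -7, "turn": 78.7}, {"gripper": 1, "dx": 19.6, "dy": -6.3, "dz": -7, "turn": 78.7}, {"gripper": 1, "dx": 19.6, "dy": -6.3, "dz": -7, "turn": 78.7}, {"gripper": 1, "dx": 19.6, "dy": -6.3, "dz": -7, "turn": 78.7}, {"gripper": 1, "dx": 19.6, "dy": -6.3, "dz": -7, "turn": 78.7}, {"gripper": 1, "dx": 19.6, "dy": -6.3, "dz": -7, "turn": 78.7}, {"gripper": 1, "dx": 19.6, "dy": -6.3, "dz": -7, "turn": 78.7}]}}

```text
time_s: 12.82
eef_pos: [0.6273, 0.1279, 0.0973]
eef_rot: [-0.0, -0.654, 0.756, 0.0]
wrist_force: [0.2, 0.5, -1.6]
opening: 0.336
```

Run:
```python
from h import *
c=snap('wrist','w6'); plan((627.9,127.3,28.5,-98.3))
```

```text
t 12.88 tcp [627.3 128.   97.3] head -98.3 open 0.343 F [-0.6  0.5 -2.1]
(627.9, 127.3, 28.5, -98.3) -> dx 0.06 dy -0.07 dz 6.88 turn 0.0
```

View pics/w6.png

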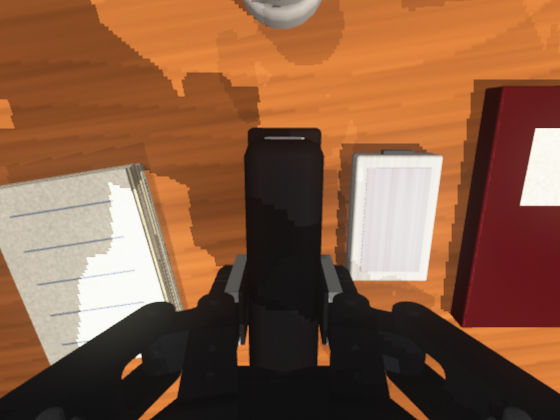

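The stapler (cols 245–322) hangs parallel to the tin (cols 350–441). I lower and release it.

{"method": "drive_tool", "body": {"commands": [{"gripper": 1, "dx": 0.05, "dy": -0.05, "dz": 3.5, "turn": 0}, {"gripper": 1, "dx": 0.05, "dy": -0.05, "dz": 5.8, "turn": 0}, {"gripper": 1, "dx": 0.05, "dy": -0.05, "dz": 6.6, "turn": 0}, {"gripper": 1, "dx": 0.05, "dy": -0.05, "dz": 6.9, "turn": 0}, {"gripper": 1, "dx": 0.05, "dy": -0.05, "dz": 6.9, "turn": 0}, {"gripper": 1, "dx": 0.05, "dy": -0.05, "dz": 6.9, "turn": 0}, {"gripper": 0.45, "dx": 0.05, "dy": -0.05, "dz": 6.9, "turn": 0}, {"gripper": 0.45, "dx": 0.05, "dy": -0.05, "dz": 6.9, "turn": 0}, {"gripper": 0.45, "dx": 0.05, "dy": -0.05, "dz": 6.9, "turn": 0}, {"gripper": 0.45, "dx": 0.05, "dy": -0.05, "dz": 6.9, "turn": 0}, {"gripper": 0.45, "dx": 0.05, "dy": -0.05, "dz": 4, "turn": 0}, {"gripper": 0.45, "dx": 0.05, "dy": -0.05, "dz": -2, "turn": 0}, {"gripper": 0.45, "dx": 0.05, "dy": -0.05, "dz": -8, "turn": 0}, {"gripper": 0.45, "dx": 0.05, "dy": -0.05, "dz": -12, "turn": 0}, {"gripper": 0.45, "dx": 0.05, "dy": -0.05, "dz": -12, "turn": 0}, {"gripper": 0.45, "dx": 0.05, "dy": -0.05, "dz": -12, "turn": 0}]}}

```text
time_s: 14.88
eef_pos: [0.6272, 0.1273, 0.2165]
eef_rot: [-0.0, -0.654, 0.757, 0.0]
wrist_force: [-0.4, -0.1, -0.0]
opening: 0.545
```

Run:
```python
from seg import *
c=snap('wrist','w7'); 
r,uv,m=rectseg(c,(310,80,420,280),lambda h,l:(h[...,1]<90)&(h[...,2]>70),.018); print('tin',r,uv.min(0),uv.max(0))
for z in(.03,.048):
  r,uv,m=rectseg(c,(220,80,330,260),lambda h,l:(h[...,2]<60)&(h[...,1]<150),z); print('stap',r,uv.min(0),uv.max(0))
  a=np.radians(-8.3); d=ray(c,uv,z)[:,:2]*1000-[600.2,-62.7]; A=d@[np.cos(a),np.sin(a)];B=d@[-np.sin(a),np.cos(a)]
  print(z,A.min(),A.max(),B.min(),B.max())
plan((462.5,-327.2,200,-98.3),(450,-100,220,-98.3))
```

```text
tin [620.2  54.1  92.1  57.4  -8.4] [325.625 137.875] [386.125 226.875]
stap [628.6 126.6 130.7  30.3  -8.7] [267.625 120.125] [299.375 250.125]
0.03 -64.54064465253107 65.98587421630536 176.06548164160458 206.7443871387645
stap [632.4 126.  123.3  28.6  -8.7] [267.625 120.125] [299.375 250.125]
0.048 -56.96350242528217 66.2203646244412 176.93636478498462 205.8894560705246
t 14.93 tcp [626.8 127.3 215.6] head -98.3 open 0.549 F [-0.5 -0.7 -0.1]
(462.5, -327.2, 200, -98.3) -> dx 47.35 dy 9.67 dz 1.61 turn -0.0
(450, -100, 220, -98.3) -> dx 25.05 dy 14.20 dz -0.39 turn -0.0
```

View pics/w7.png

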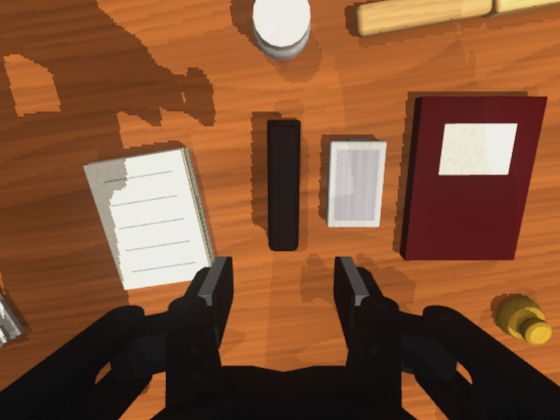

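{"method": "drive_tool", "body": {"commands": [{"gripper": 0.3, "dx": 47.4, "dy": 9.7, "dz": 0.5, "turn": 0}, {"gripper": 0.3, "dx": 47.4, "dy": 9.7, "dz": 0.5, "turn": 0}, {"gripper": 0.3, "dx": 47.4, "dy": 9.7, "dz": 0.5, "turn": 0}, {"gripper": 0.3, "dx": 47.4, "dy": 9.7, "dz": 0.5, "turn": 0}, {"gripper": 0.3, "dx": 47.4, "dy": 9.7, "dz": 0.5, "turn": 0}, {"gripper": 0.3, "dx": 47.4, "dy": 9.7, "dz": 0.5, "turn": 0}, {"gripper": 0.3, "dx": 47.4, "dy": 9.7, "dz": 0.5, "turn": 0}, {"gripper": 0.3, "dx": 47.4, "dy": 9.7, "dz": 0.5, "turn": 0}, {"gripper": 0.3, "dx": 47.4, "dy": 9.7, "dz": 0.5, "turn": 0}, {"gripper": 0.3, "dx": 47.4, "dy": 9.7, "dz": 0.5, "turn": 0}, {"gripper": 0.3, "dx": 47.4, "dy": 9.7, "dz": 0.5, "turn": 0}, {"gripper": 0.3, "dx": 47.4, "dy": 9.7, "dz": 0.5, "turn": 0}]}}

```text
time_s: 16.42
eef_pos: [0.4637, -0.3264, 0.2121]
eef_rot: [0.0, -0.655, 0.756, 0.0]
wrist_force: [-0.5, 1.1, -0.1]
opening: 0.698
```

Run:
```python
from seg import *
c=snap('wrist','w8'); plan((462.5,-327.2,47,-98.3))
c7=load('w7'); r,uv,m=rectseg(c7,(80,130,214,295),lambda h,l:(h[...,1]<90)&(h[...,2]>110),.024); print('slips',r,uv.min(0),uv.max(0)); cv2.imwrite('pics/msl.png',m)
print(proj(c,[[.4625,-.3272,.058],[.4625,-.3272,0]]))
```

```text
t 16.48 tcp [ 463.7 -326.6  212.3] head -98.2 open 0.699 F [-0.6 -0.1  0.3]
(462.5, -327.2, 47, -98.3) -> dx 0.08 dy 0.11 dz 16.53 turn 0.1
slips [611.3 264.4 140.7 107.7   0.9] [ 83.125 147.125] [213.375 289.625]
[[283.79327985 199.29847814]
 [283.69692385 186.08249463]]
```

View pics/w8.png

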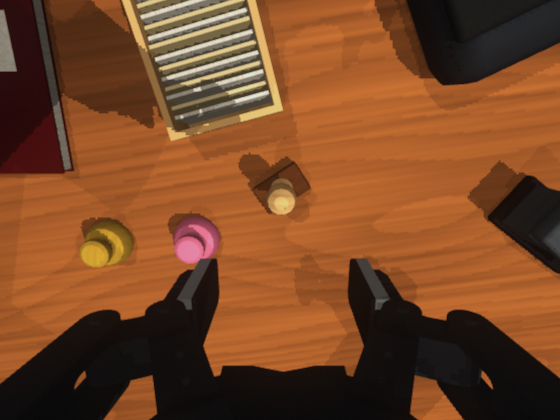

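View pics/msl.png

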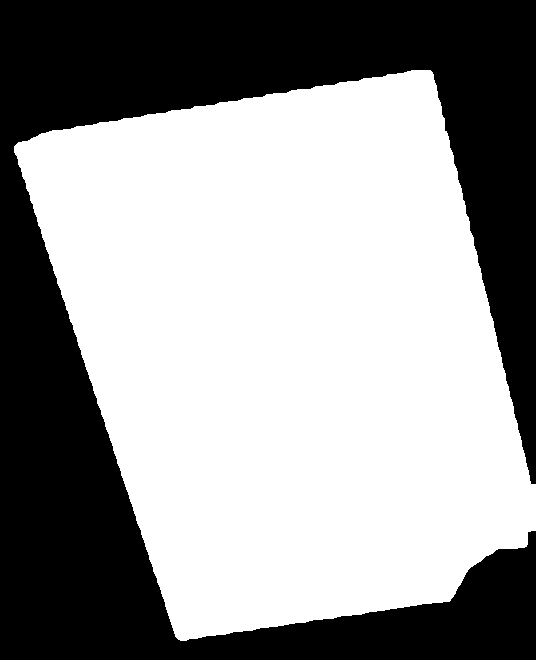

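The wrist view shows the stamp knob at (282,200), 2 px from where the top view predicts. Pink is at (195,240) and brass at (107,243). I narrow the jaws and grip the stamp.

{"method": "drive_tool", "body": {"commands": [{"gripper": 0.45, "dx": 0.1, "dy": 0.1, "dz": 6, "turn": 0}, {"gripper": 0.45, "dx": 0.1, "dy": 0.1, "dz": 10, "turn": 0}, {"gripper": 0.45, "dx": 0.1, "dy": 0.1, "dz": 11, "turn": 0}, {"gripper": 0.45, "dx": 0.1, "dy": 0.1, "dz": 14, "turn": 0}, {"gripper": 0.45, "dx": 0.1, "dy": 0.1, "dz": 16, "turn": 0}, {"gripper": 0.45, "dx": 0.1, "dy": 0.1, "dz": 16.5, "turn": 0}, {"gripper": 0.45, "dx": 0.1, "dy": 0.1, "dz": 16.5, "turn": 0}, {"gripper": 1, "dx": 0.1, "dy": 0.1, "dz": 16.5, "turn": 0}, {"gripper": 1, "dx": 0.1, "dy": 0.1, "dz": 16.5, "turn": 0}, {"gripper": 1, "dx": 0.1, "dy": 0.1, "dz": 16.5, "turn": 0}, {"gripper": 1, "dx": 0.1, "dy": 0.1, "dz": 16.5, "turn": 0}, {"gripper": 1, "dx": 0.1, "dy": 0.1, "dz": 16.5, "turn": 0}, {"gripper": 1, "dx": 0.1, "dy": 0.1, "dz": 16.5, "turn": 0}]}}

```text
time_s: 18.1
eef_pos: [0.4629, -0.3289, 0.0487]
eef_rot: [0.0, -0.654, 0.757, -0.001]
wrist_force: [-0.1, 2.0, 5.8]
opening: 0.292
```

Run:
```python
from h import *
c=snap('scene','s9');plan((462.5,-327.2,150,-98.3),(617.7,53,150,-36))
b=cv2.resize(c['image'][180:330,80:260,::-1],None,fx=3,fy=3);cv2.imwrite('pics/s9c.png',b)
```

```text
t 18.15 tcp [ 462.9 -328.9   48.7] head -98.3 open 0.292 F [-0.2  2.8  6.9]
(462.5, -327.2, 150, -98.3) -> dx -0.15 dy 0.05 dz -10.13 turn -0.0
(617.7, 53, 150, -36) -> dx -40.01 dy -9.81 dz -10.15 turn -62.3
```

View pics/s9c.png

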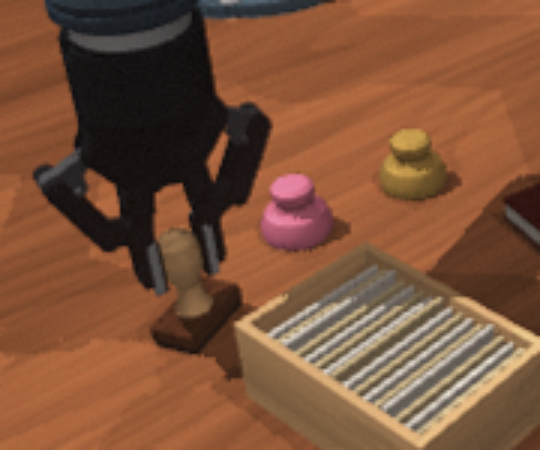

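Gripped upright at the knob. I lift it and carry it over the tin.

{"method": "drive_tool", "body": {"commands": [{"gripper": 1, "dx": 0, "dy": 0, "dz": -4, "turn": 0}, {"gripper": 1, "dx": 0, "dy": 0, "dz": -10, "turn": 0}, {"gripper": 1, "dx": 0, "dy": 0, "dz": -10, "turn": 0}, {"gripper": 1, "dx": -40, "dy": -9.8, "dz": -10, "turn": -62}, {"gripper": 1, "dx": -40, "dy": -9.8, "dz": -10, "turn": -62}, {"gripper": 1, "dx": -40, "dy": -9.8, "dz": -10, "turn": -62}, {"gripper": 1, "dx": -40, "dy": -9.8, "dz": -10, "turn": -62}, {"gripper": 1, "dx": -40, "dy": -9.8, "dz": -10, "turn": -62}, {"gripper": 1, "dx": -40, "dy": -9.8, "dz": -10, "turn": -62}, {"gripper": 1, "dx": -40, "dy": -9.8, "dz": -10, "turn": -62}, {"gripper": 1, "dx": -40, "dy": -9.8, "dz": -10, "turn": -62}, {"gripper": 1, "dx": -40, "dy": -9.8, "dz": -10, "turn": -62}, {"gripper": 1, "dx": -40, "dy": -9.8, "dz": -10, "turn": -62}, {"gripper": 1, "dx": -40, "dy": -9.8, "dz": -10, "turn": -62}, {"gripper": 1, "dx": -40, "dy": -9.8, "dz": -10, "turn": -62}]}}

```text
time_s: 20.02
eef_pos: [0.6169, 0.0524, 0.1474]
eef_rot: [-0.0, 0.95, -0.312, 0.0]
wrist_force: [-0.7, 0.2, -0.0]
opening: 0.293
```

Run:
```python
from h import *
c=snap('wrist','w10');s=snap('scene','s10');plan((617.7,53,68,-36))
b=cv2.resize(s['image'][80:280,180:440,::-1],None,fx=2,fy=2)
cv2.imwrite('pics/s10c.png',np.hstack([cv2.resize(b,(400,308)),cv2.resize(c['image'][:,:,::-1],(400,308))]))
```

```text
t 20.12 tcp [616.9  52.7 147.4] head -36.4 open 0.295 F [-0.   0.6 -1.7]
(617.7, 53, 68, -36) -> dx 0.05 dy -0.07 dz 7.94 turn -0.4
```

View pics/s10c.png

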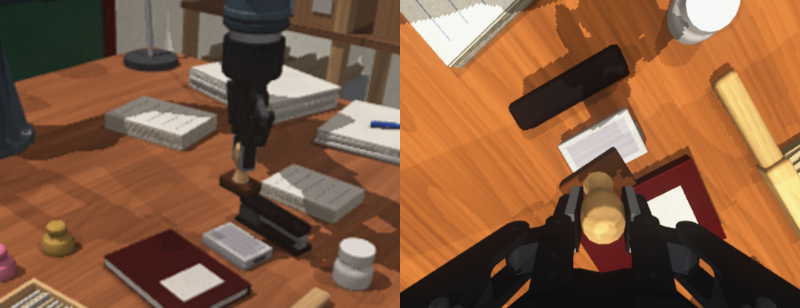

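Run:
```python
from h import *
s=load('s10');c=load('w10')
a=cv2.resize(s['image'][160:240,300:400,::-1],(400,320),interpolation=cv2.INTER_CUBIC)
b=cv2.resize(c['image'][180:390,200:400,::-1],(305,320),interpolation=cv2.INTER_CUBIC)
cv2.imwrite('pics/s10d.png',cv2.convertScaleAbs(np.hstack([a,b]),alpha=1.5))
```

```text
(no output)
```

View pics/s10d.png

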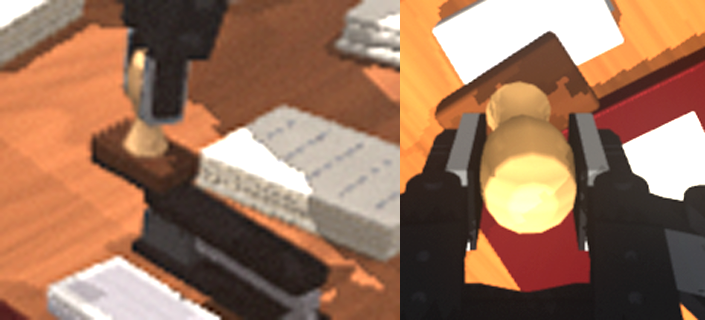

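Run:
```python
from h import *
c=load('w10'); o,p,M=pose()
g=p+np.array([0,0,.0093]); print('pred knob',proj(c,[g]),'foot centre bottom',proj(c,[p-[0,0,.0487]]), 'foot top',proj(c,[p-[0,0,.0327]]))
hs=cv2.cvtColor(c['image'],cv2.COLOR_RGB2HSV).astype(int); im=c['image'].astype(int)
m=((hs[...,0]>13)&(hs[...,2]>95)).astype(np.uint8)*255; m[:225]=0;m[350:]=0;m[:,:250]=0;m[:,325:]=0
cs,_=cv2.findContours(m,0,2); k=max(cs,key=cv2.contourArea); print(cv2.boundingRect(k))
cv2.imwrite('pics/mk.png',m[200:360,230:340])
for v in(250,270,290,300): print(v,[tuple(hs[v,u]) for u in (262,275,282,300)])
```

```text
pred knob [[282.69018423 289.90158289]] foot centre bottom [[282.72372396 240.05060322]] foot top [[282.71655375 250.70787381]]
(253, 233, 63, 100)
250 [(np.int64(16), np.int64(141), np.int64(155)), (np.int64(16), np.int64(140), np.int64(137)), (np.int64(16), np.int64(140), np.int64(137)), (np.int64(10), np.int64(174), np.int64(114))]
270 [(np.int64(15), np.int64(141), np.int64(112)), (np.int64(16), np.int64(143), np.int64(128)), (np.int64(16), np.int64(145), np.int64(134)), (np.int64(16), np.int64(142), np.int64(124))]
290 [(np.int64(16), np.int64(145), np.int64(139)), (np.int64(17), np.int64(138), np.int64(218)), (np.int64(17), np.int64(137), np.int64(217)), (np.int64(17), np.int64(140), np.int64(210))]
300 [(np.int64(18), np.int64(135), np.int64(228)), (np.int64(17), np.int64(140), np.int64(208)), (np.int64(17), np.int64(139), np.int64(209)), (np.int64(17), np.int64(141), np.int64(203))]
```

View pics/mk.png

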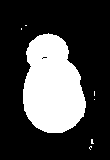

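Knob and foot sit where predicted (knob about (284,292), predicted (283,290)), and it hangs upright. I lower it onto the tin.

{"method": "drive_tool", "body": {"commands": [{"gripper": 1, "dx": 0.05, "dy": -0.05, "dz": 4, "turn": 0}, {"gripper": 1, "dx": 0.05, "dy": -0.05, "dz": 6.5, "turn": 0}, {"gripper": 1, "dx": 0.05, "dy": -0.05, "dz": 7.5, "turn": 0}, {"gripper": 1, "dx": 0.05, "dy": -0.05, "dz": 7.9, "turn": 0}, {"gripper": 1, "dx": 0.05, "dy": -0.05, "dz": 8.05, "turn": 0}, {"gripper": 1, "dx": 0.05, "dy": -0.05, "dz": 8.05, "turn": 0}, {"gripper": 1, "dx": 0.05, "dy": -0.05, "dz": 8.05, "turn": 0}]}}

```text
time_s: 21.0
eef_pos: [0.6181, 0.0532, 0.0676]
eef_rot: [-0.0, 0.95, -0.312, 0.001]
wrist_force: [-0.3, -0.3, -1.0]
opening: 0.295
```

Run:
```python
from h import *
s=snap('scene','s11');plan((617.7,53,66.7,-36))
a=cv2.resize(s['image'][180:270,270:390,::-1],None,fx=5,fy=5,interpolation=cv2.INTER_CUBIC)
cv2.imwrite('pics/s11d.png',cv2.convertScaleAbs(a,alpha=1.5))
```

```text
t 21.05 tcp [618.   53.2  67.5] head -36.3 open 0.294 F [ 0.4 -0.3 -0.8]
(617.7, 53, 66.7, -36) -> dx -0.02 dy 0.04 dz 0.08 turn -0.3
```

View pics/s11d.png

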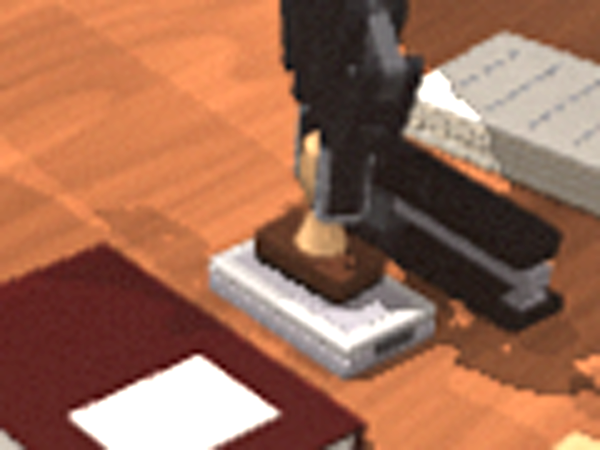

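Foot aligned and centred on the tin, about 1 mm up. I lower a little further until it touches.

{"method": "drive_tool", "body": {"commands": [{"gripper": 1, "dx": 0, "dy": 0, "dz": 0.1, "turn": 0}, {"gripper": 1, "dx": 0, "dy": 0, "dz": 0.15, "turn": 0}, {"gripper": 1, "dx": 0, "dy": 0, "dz": 0.15, "turn": 0}]}}

```text
time_s: 21.42
eef_pos: [0.6183, 0.0535, 0.0667]
eef_rot: [-0.0, 0.95, -0.312, 0.001]
wrist_force: [-2.5, 1.4, 7.3]
opening: 0.293
```

Contact (7 N). I release and lift.

{"method": "drive_tool", "body": {"commands": [{"gripper": 1, "dx": 0, "dy": 0, "dz": -0.05, "turn": 0}, {"gripper": 0.45, "dx": 0, "dy": 0, "dz": -0.05, "turn": 0}, {"gripper": 0.45, "dx": 0, "dy": 0, "dz": -0.05, "turn": 0}, {"gripper": 0.45, "dx": 0, "dy": 0, "dz": -0.05, "turn": 0}, {"gripper": 0.45, "dx": 0, "dy": 0, "dz": -0.05, "turn": 0}, {"gripper": 0.45, "dx": 0, "dy": 0, "dz": -3, "turn": 0}, {"gripper": 0.45, "dx": 0, "dy": 0, "dz": -8, "turn": 0}, {"gripper": 0.45, "dx": 0, "dy": 0, "dz": -14, "turn": 0}, {"gripper": 0.45, "dx": 0, "dy": 0, "dz": -16, "turn": 0}, {"gripper": 0.45, "dx": 0, "dy": 0, "dz": -16, "turn": 0}]}}

```text
time_s: 22.68
eef_pos: [0.6185, 0.0532, 0.2269]
eef_rot: [-0.0, 0.95, -0.312, 0.002]
wrist_force: [-0.5, -0.2, -0.2]
opening: 0.549
```

Run:
```python
from h import *
c=snap('wrist','w12');plan((427.2,-127.7,200,-100),(427.2,-127.7,200,-80),(427.2,-127.7,200,-36))
```

```text
t 22.73 tcp [617.3  53.3 224.6] head -36.3 open 0.55 F [-0.7 -0.1 -1.1]
(427.2, -127.7, 200, -100) -> dx -4.60 dy 25.84 dz 2.47 turn 63.7
(427.2, -127.7, 200, -80) -> dx -4.60 dy 25.84 dz 2.47 turn 43.7
(427.2, -127.7, 200, -36) -> dx -4.60 dy 25.84 dz 2.47 turn -0.3
```

View pics/w12.png

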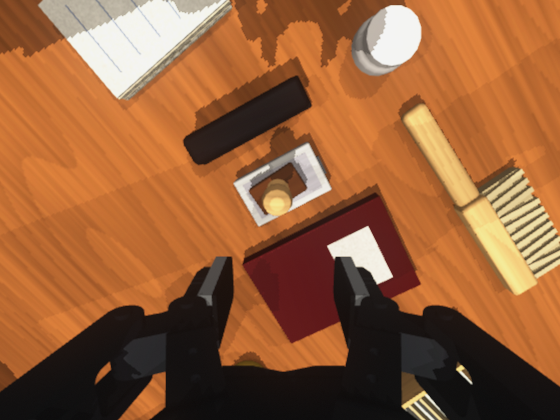

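Stamp stands upright, centred on the tin; foot around (280,185), tin at (283,185). Now the brass paperweight.

{"method": "drive_tool", "body": {"commands": [{"gripper": 0.3, "dx": -4.6, "dy": 25.8, "dz": 0, "turn": 0}, {"gripper": 0.3, "dx": -4.6, "dy": 25.8, "dz": 0, "turn": 0}, {"gripper": 0.3, "dx": -4.6, "dy": 25.8, "dz": 0, "turn": 0}, {"gripper": 0.3, "dx": -4.6, "dy": 25.8, "dz": 0, "turn": 0}, {"gripper": 0.3, "dx": -4.6, "dy": 25.8, "dz": 0, "turn": 0}, {"gripper": 0.3, "dx": -4.6, "dy": 25.8, "dz": 0, "turn": 0}, {"gripper": 0.3, "dx": -4.6, "dy": 25.8, "dz": 2.5, "turn": 0}, {"gripper": 0.3, "dx": -4.6, "dy": 25.8, "dz": 2.5, "turn": 0}, {"gripper": 0.3, "dx": -4.6, "dy": 25.8, "dz": 2.5, "turn": 0}]}}

```text
time_s: 23.85
eef_pos: [0.4283, -0.1266, 0.2003]
eef_rot: [-0.0, 0.95, -0.311, -0.0]
wrist_force: [-0.3, 0.8, 0.3]
opening: 0.704
```

Run:
```python
from seg import *
c=snap('wrist','w13');plan((427.2,-127.7,32,-36.3))
C=-c['R'].T@c['t']; print('cam',C)
r,uv,m=rectseg(c,(230,140,340,260),lambda h,l:(h[...,0]>17)&(h[...,1]>140),.006)
print(r,uv.min(0),uv.max(0)); print(proj(c,[[.4272,-.1277,0],[.4272,-.1277,.0345]]))
```

```text
t 23.9 tcp [ 428.5 -126.9  200.7] head -36.2 open 0.701 F [-0.9 -0.1  1.2]
(427.2, -127.7, 32, -36.3) -> dx -0.06 dy 0.14 dz 16.87 turn 0.1
cam [ 0.46998901 -0.06979718  0.3338825 ]
[ 428.1 -128.2   49.8   48.6   53.8] [259.875 165.125] [307.875 213.375]
[[282.84491753 188.61499634]
 [282.8166028  196.46120933]]
```

View pics/w13.png

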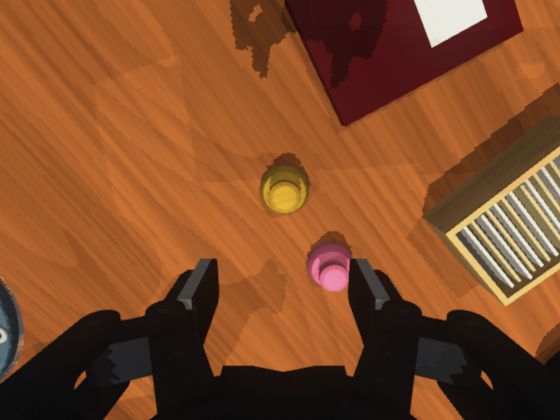

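The yellow-olive brass one at (284,190) is directly below, with pink at (330,268) clear of the jaws. I grip the knob.

{"method": "drive_tool", "body": {"commands": [{"gripper": 0.3, "dx": 0, "dy": 0.13, "dz": 6, "turn": 0}, {"gripper": 0.3, "dx": 0, "dy": 0.13, "dz": 12, "turn": 0}, {"gripper": 0.3, "dx": 0, "dy": 0.13, "dz": 15, "turn": 0}, {"gripper": 0.3, "dx": 0, "dy": 0.13, "dz": 16.6, "turn": 0}, {"gripper": 0.3, "dx": 0, "dy": 0.13, "dz": 16.9, "turn": 0}, {"gripper": 0.3, "dx": 0, "dy": 0.13, "dz": 16.9, "turn": 0}, {"gripper": 1, "dx": 0, "dy": 0.13, "dz": 16.9, "turn": 0}, {"gripper": 1, "dx": 0, "dy": 0.13, "dz": 16.9, "turn": 0}, {"gripper": 1, "dx": 0, "dy": 0.13, "dz": 16.9, "turn": 0}, {"gripper": 1, "dx": 0, "dy": 0.13, "dz": 16.9, "turn": 0}, {"gripper": 1, "dx": 0, "dy": 0.13, "dz": 16.9, "turn": 0}, {"gripper": 1, "dx": 0, "dy": 0.13, "dz": 16.9, "turn": 0}, {"gripper": 1, "dx": 0, "dy": 0.13, "dz": 16.9, "turn": 0}]}}

```text
time_s: 25.52
eef_pos: [0.4278, -0.1288, 0.0325]
eef_rot: [0.0, 0.95, -0.312, 0.001]
wrist_force: [-1.3, 1.6, 7.5]
opening: 0.314
```

Run:
```python
from h import *
plan((427.2,-127.7,150,-36.3),(609.5,269,150,-36.3))
```

```text
t 25.52 tcp [ 427.8 -128.8   32.5] head -36.3 open 0.314 F [-1.3  1.6  7.5]
(427.2, -127.7, 150, -36.3) -> dx -0.09 dy -0.06 dz -11.75 turn -0.0
(609.5, 269, 150, -36.3) -> dx -8.90 dy -42.82 dz -11.76 turn -0.0
```

{"method": "drive_tool", "body": {"commands": [{"gripper": 1, "dx": 0, "dy": 0, "dz": -4, "turn": 0}, {"gripper": 1, "dx": 0, "dy": 0, "dz": -10, "turn": 0}, {"gripper": 1, "dx": 0, "dy": 0, "dz": -14, "turn": 0}, {"gripper": 1, "dx": -8.9, "dy": -42.8, "dz": -14, "turn": 0}, {"gripper": 1, "dx": -8.9, "dy": -42.8, "dz": -14, "turn": 0}, {"gripper": 1, "dx": -8.9, "dy": -42.8, "dz": -14, "turn": 0}, {"gripper": 1, "dx": -8.9, "dy": -42.8, "dz": -14, "turn": 0}, {"gripper": 1, "dx": -8.9, "dy": -42.8, "dz": -14, "turn": 0}, {"gripper": 1, "dx": -8.9, "dy": -42.8, "dz": -14, "turn": 0}, {"gripper": 1, "dx": -8.9, "dy": -42.8, "dz": -14, "turn": 0}, {"gripper": 1, "dx": -8.9, "dy": -42.8, "dz": -14, "turn": 0}, {"gripper": 1, "dx": -8.9, "dy": -42.8, "dz": -14, "turn": 0}, {"gripper": 1, "dx": -8.9, "dy": -42.8, "dz": -14, "turn": 0}, {"gripper": 1, "dx": -8.9, "dy": -42.8, "dz": -14, "turn": 0}]}}

```text
time_s: 27.28
eef_pos: [0.6088, 0.2679, 0.1718]
eef_rot: [-0.0, 0.95, -0.312, 0.0]
wrist_force: [0.9, 0.0, -2.3]
opening: 0.314
```

Run:
```python
from h import *
c=snap('wrist','w14');plan((609.5,269,56.5,-36.3)); print(proj(c,[[.6095,.269,.024]]))
```

```text
t 27.32 tcp [608.9 268.1 171.8] head -36.4 open 0.312 F [-0.4  0.8 -1.9]
(609.5, 269, 56.5, -36.3) -> dx -0.01 dy -0.11 dz 11.53 turn -0.1
[[282.87106508 198.16959896]]
```

View pics/w14.png

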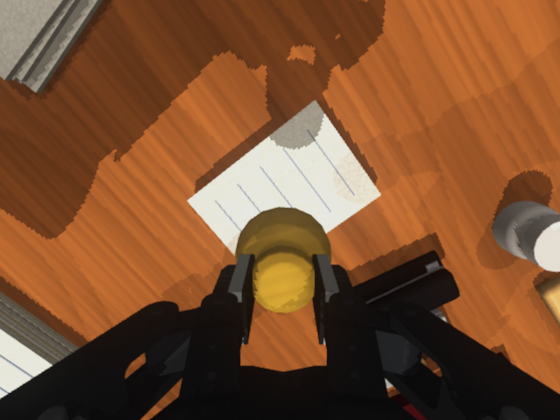

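Run:
```python
from seg import *
c=load('w14')
P=ray(c,[[187,201],[316,100],[381,194]],.024)[:,:2]*1000; print(P.round(1))
print('sides',np.linalg.norm(P[1]-P[0]),np.linalg.norm(P[2]-P[1]),'centre',(P[0]+P[2])/2)
e=(P[0]-P[1])/np.linalg.norm(P[0]-P[1]);f=(P[2]-P[1])/np.linalg.norm(P[2]-P[1])
print('c2',P[1]+70*e+50*f, P[1]+50*e+70*f)
cx,cy=(P[0]+P[2])/2
plan((cx,cy,56.5,-36.3))
```

```text
[[540.4 316.9]
 [679.3 318.6]
 [680.5 221.2]]
sides 138.9329346247748 97.42081180604296 centre [610.45815643 269.03008205]
c2 [609.94038646 267.73378492] [630.18255091 247.99013209]
t 27.32 tcp [608.9 268.1 171.8] head -36.4 open 0.312 F [-0.4  0.8 -1.9]
(np.float64(610.4581564271573), np.float64(269.030082045168), 56.5, -36.3) -> dx 0.07 dy -0.17 dz 11.53 turn -0.1
```

The small slips' corners at (187,201), (316,100) and (381,194) measure 139 × 97 mm, so it is the small pile, centred at (610, 269) mm. I lower.

{"method": "drive_tool", "body": {"commands": [{"gripper": 1, "dx": 0.05, "dy": -0.12, "dz": 6, "turn": 0}, {"gripper": 1, "dx": 0.05, "dy": -0.12, "dz": 9.5, "turn": 0}, {"gripper": 1, "dx": 0.05, "dy": -0.12, "dz": 11, "turn": 0}, {"gripper": 1, "dx": 0.05, "dy": -0.12, "dz": 11.4, "turn": 0}, {"gripper": 1, "dx": 0.05, "dy": -0.12, "dz": 11.5, "turn": 0}, {"gripper": 1, "dx": 0.05, "dy": -0.12, "dz": 11.5, "turn": 0}]}}

```text
time_s: 28.08
eef_pos: [0.6111, 0.2701, 0.0581]
eef_rot: [-0.001, 0.95, -0.312, 0.001]
wrist_force: [0.7, -0.6, -1.0]
opening: 0.314
```

{"method": "drive_tool", "body": {"commands": [{"gripper": 1, "dx": 0, "dy": 0.07, "dz": 0.1, "turn": 0}, {"gripper": 1, "dx": 0, "dy": 0.07, "dz": 0.15, "turn": 0}, {"gripper": 1, "dx": 0, "dy": 0.07, "dz": 0.15, "turn": 0}]}}

```text
time_s: 28.45
eef_pos: [0.6105, 0.2698, 0.0567]
eef_rot: [-0.001, 0.95, -0.312, 0.001]
wrist_force: [-2.2, 1.3, 4.9]
opening: 0.313
```

Contact. I release, lift and look.

{"method": "drive_tool", "body": {"commands": [{"gripper": 1, "dx": 0, "dy": 0, "dz": 0, "turn": 0}, {"gripper": 0.4, "dx": 0, "dy": 0, "dz": 0, "turn": 0}, {"gripper": 0.4, "dx": 0, "dy": 0, "dz": 0, "turn": 0}, {"gripper": 0.4, "dx": 0, "dy": 0, "dz": 0, "turn": 0}, {"gripper": 0.4, "dx": 0, "dy": 0, "dz": 0, "turn": 0}, {"gripper": 0.4, "dx": 0, "dy": 0, "dz": -3, "turn": 0}, {"gripper": 0.4, "dx": 0, "dy": 0, "dz": -8, "turn": 0}, {"gripper": 0.4, "dx": 0, "dy": 0, "dz": -14, "turn": 0}, {"gripper": 0.4, "dx": 0, "dy": 0, "dz": -17, "turn": 0}, {"gripper": 0.4, "dx": 0, "dy": 0, "dz": -17, "turn": 0}]}}

```text
time_s: 29.7
eef_pos: [0.6113, 0.2698, 0.2286]
eef_rot: [-0.002, 0.95, -0.312, 0.003]
wrist_force: [0.8, 0.4, 0.4]
opening: 0.606
```

Run:
```python
from h import *
c=snap('wrist','w15');plan((400,330,240,-36.3),(330,350,250,-36.3))
```

```text
t 29.75 tcp [610.  269.4 225.8] head -36.3 open 0.602 F [-0.9 -0.1 -1.4]
(400, 330, 240, -36.3) -> dx -20.50 dy 7.55 dz -1.46 turn -0.0
(330, 350, 250, -36.3) -> dx -27.33 dy 10.08 dz -2.48 turn -0.0
```

View pics/w15.png

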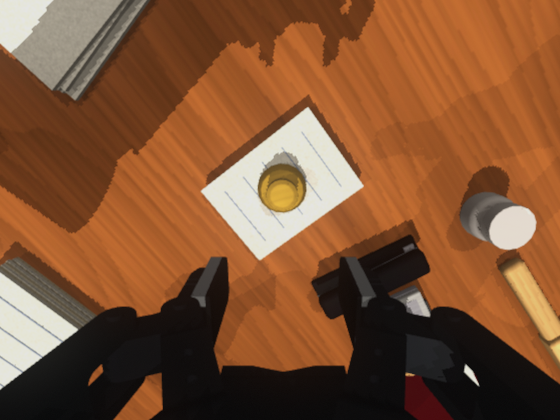

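The paperweight is at (282,187) and the pile's centre at (284,186). I back off for a clear top view.

{"method": "drive_tool", "body": {"commands": [{"gripper": 0.4, "dx": -27, "dy": 10, "dz": -2, "turn": 0}, {"gripper": 0.4, "dx": -27, "dy": 10, "dz": -2, "turn": 0}, {"gripper": 0.4, "dx": -27, "dy": 10, "dz": -2, "turn": 0}, {"gripper": 0.4, "dx": -27, "dy": 10, "dz": -2, "turn": 0}, {"gripper": 0.4, "dx": -27, "dy": 10, "dz": -2, "turn": 0}, {"gripper": 0.4, "dx": -27, "dy": 10, "dz": -2, "turn": 0}, {"gripper": 0.4, "dx": -27, "dy": 10, "dz": -2, "turn": 0}]}}

```text
time_s: 30.62
eef_pos: [0.3327, 0.3482, 0.2436]
eef_rot: [0.001, 0.95, -0.312, -0.0]
wrist_force: [0.4, -0.4, -0.3]
opening: 0.602
```

Run:
```python
from seg import *
c=snap('top','t16');s=snap('scene','s16')
a=np.radians(-8.3)
def rel(n,r):
    d=np.array(r[:2])-[600.2,-62.7]; print(n,r,'along',round(d@[np.cos(a),np.sin(a)],1),'across',round(d@[-np.sin(a),np.cos(a)],1))
r,uv,m=rectseg(c,(265,120,340,215),lambda h,l:((h[...,0]<8)|(h[...,0]>165))&(h[...,1]>120)&(h[...,2]>85)|(h[...,1]<80),.018);rel('reg',r)
try:
  r,uv,m=rectseg(c,(234,130,272,200),lambda h,l:(h[...,1]<75)&(h[...,2]>90),.018);rel('tin',r)
  r,uv,m=rectseg(c,(205,125,240,200),lambda h,l:(h[...,2]<85)&(h[...,1]<150),.03);rel('stap',r)
except Exception as e: print(e)
A=cv2.resize(c['image'][60:280,110:440,::-1],None,fx=2,fy=2);cv2.imwrite('pics/t16c.png',A)
B=cv2.resize(s['image'][140:340,140:440,::-1],None,fx=2.4,fy=2.4);cv2.imwrite('pics/s16c.png',B)
```

```text
reg [600.3 -62.6 170.7 119.2  -8.2] along 0.1 across 0.1
tin [616.1  53.5  93.7  58.8  -8.3] along -1.0 across 117.3
stap [625.  125.9 131.3  35.8  -8.7] along -2.7 across 190.2
```

View pics/t16c.png

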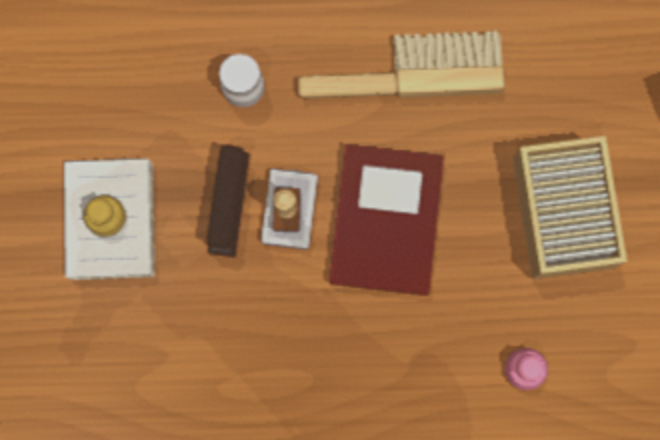

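View pics/s16c.png

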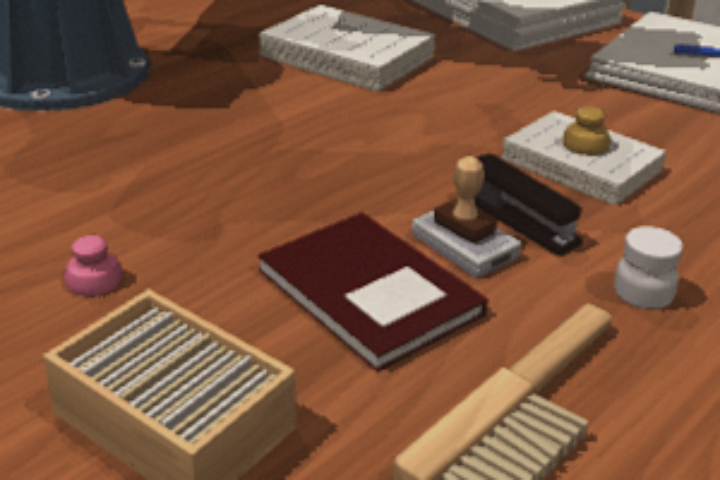

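All in place: the top view shows stapler, tin with stamp, and register in a row, the brass on the small slips, and the tub and brush undisturbed. I hand in.

```bash
python3 -c "
from bench import ctrl
print(ctrl.hand_in())"
```

```text
the job is handed in; nothing more can be done
None
```

The record desk is set out as asked and handed in at about 31 s of the 115 s allowed. I placed the tin, then the stapler, then the stamp on the tin, then the brass paperweight on the small slips.

What the last checks showed:
- **Tin:** the gap to the register is about 29 mm. It is within about 1 mm of the middle of the register's edge and parallel to it.
- **Stapler:** the gap to the tin is about 28–29.5 mm. The wrist and top views disagree slightly on its position along the edge (+0.7 mm and −2.7 mm). It is within half a degree of parallel.
- **Stamp and paperweight:** the stamp stands upright in the middle of the tin. The paperweight looks within about 2 mm of the pile's centre.
- **Bystanders:** the tub, desk brush and pink decoy do not appear to have moved. I judged this by eye and did not measure it. The robot was clear of everything when I handed in.

The first move call was refused because each row needs all five keys; nothing moved. The highest wrist force I read was about 8 N.

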